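# Close up the irrigation timer

## Task

Lay the battery pack flat in the bay of the irrigation timer and swing the lid shut, then press the four snap tabs around its rim one after another until each has snapped down. Last, turn the thumb bar clockwise until the screw is home and its clutch just begins to slip, stop there and let go. Leave the can, the trowel and the brush where they are.

Things in the scene. Friction and masses are not known exactly. Their poses are not given: they have to be found in the camera images.
- case: Light grey plastic irrigation-timer case fixed to the bench, 180 (x) x 130 (y) x 60 mm high, walls and floor 5 mm, open on top. Origin: centre of its underside; z up. The lid's hinge runs along its +y top edge. It holds the battery bay in its -x half.
- bay (a point): Centre of the battery bay's floor, 5 mm above the bench, 34 mm from the case's centre towards the case's -x and 12 mm towards its -y. The bay is 94 mm along the case's x by 64 mm along its y, between ribs standing 20 mm above its floor. Axes as the case.
- battery_rib (a point): Black battery pack, loose, 0.2 to 0.45 kg: block 80 (x) x 44 (y) x 30 mm high, with a rib on top to carry it by, 50 (x) x 16 (y) x 20 mm high (total height 50 mm). This point is the rib's centre, 40 mm above the pack's underside. x runs along the pack and rib, z up. The pack lies in the bay along the bay's x, either way round.
- battery_center (a point): Centre of the battery pack, 25 mm above its underside. Axes as battery_rib.
- lid (a joint): Lid angle, rad: 0 shut, 1.55 to 1.85 (upright or leaning a little outward) at the start. A stiff hinge: it stays at any angle and takes up to about 5 N at its free edge to swing down; push it on the bare face, not on the tabs.
- lid_hinge (a point): Middle of the hinge line, on the case's top +y edge, 60 mm above the bench. Axes move with the lid: x along the hinge, -y from the hinge to the free edge, z out of the lid's outer face (up when shut).
- lid_edge (a point): Middle of the lid's free edge on its outer face. The lid is a flat plate 180 x 130 x 10 mm: its free edge is 130 mm from the hinge, and when it is shut its outer face is 70 mm above the bench. Axes as lid_hinge. The outer face is bare there between tab1 and tab2.
- tab0 (a joint): How far snap tab 0 is pushed in, m: 0 standing proud, 0.010 fully snapped down. It resists with up to about 7 N, springs back if let go before 5 mm, snaps down by itself beyond and stays.
- tab0_top (a point): Centre of the pressing face of snap tab 0: black square pad 26 x 26 mm on the rim at the middle of the lid's -x end (case axes). With the lid shut it stands 14 mm above the lid's outer face (84 mm above the bench), and 4 mm above it once snapped. z out of the face (up when shut).
- tab1 (a joint): How far snap tab 1 is pushed in, m: 0 standing proud, 0.010 fully snapped down. It resists with up to about 7 N, springs back if let go before 5 mm, snaps down by itself beyond and stays.
- tab1_top (a point): Centre of the pressing face of snap tab 1: black square pad 26 x 26 mm on the rim at the free edge, towards -x (52 mm from the middle) (case axes). With the lid shut it stands 14 mm above the lid's outer face (84 mm above the bench), and 4 mm above it once snapped. z out of the face (up when shut).
- tab2 (a joint): How far snap tab 2 is pushed in, m: 0 standing proud, 0.010 fully snapped down. It resists with up to about 7 N, springs back if let go before 5 mm, snaps down by itself beyond and stays.
- tab2_top (a point): Centre of the pressing face of snap tab 2: black square pad 26 x 26 mm on the rim at the free edge, towards +x (52 mm from the middle) (case axes). With the lid shut it stands 14 mm above the lid's outer face (84 mm above the bench), and 4 mm above it once snapped. z out of the face (up when shut).
- tab3 (a joint): How far snap tab 3 is pushed in, m: 0 standing proud, 0.010 fully snapped down. It resists with up to about 7 N, springs back if let go before 5 mm, snaps down by itself beyond and stays.
- tab3_top (a point): Centre of the pressing face of snap tab 3: black square pad 26 x 26 mm on the rim at the middle of the lid's +x end (case axes). With the lid shut it stands 14 mm above the lid's outer face (84 mm above the bench), and 4 mm above it once snapped. z out of the face (up when shut).
- screw (a joint): Turn of the captive screw (steel flange, 36 mm across, with a small raised pointer), rad, growing clockwise seen from above: starts at 0 to 0.4, fully home at 1.1, where its pointer (along thumb_bar's x while the clutch has not slipped) points along the case's +x to a small raised ridge on the lid. Drag 0.04 N m.
- clutch (a joint): How far the thumb bar has slipped clockwise on the screw, rad: 0 at the start. The bar drives the screw until it is home; from then on the clutch slips at about 0.16 N m.
- thumb_bar (a point): Middle of the black thumb bar on the lid's outer face: 32 (x, its length) x 12 (y) x 24 mm high. With the lid shut the bar reaches from 81 to 105 mm above the bench (this point at 93 mm), 40 mm from the lid's middle towards the case's +x. x along the bar, z out of the lid.
- tin_mid (a point): Bystander: metal can, 72 mm across, 100 mm high; its centre.
- trowel_mid (a point): Bystander: garden trowel with wooden handle, about 300 mm long, flat on the bench; near its middle.
- brush_mid (a point): Bystander: hand brush lying on the bench; its middle.

How it is judged:
By the outcome, as a careful person would: the job done as asked, in the order asked, and still so for the second after the job is handed in, with the robot touching nothing.
It also fails if it takes over 72 s, if anything falls off the work surface, if the arm or the gripper's body presses on something with over 40 N, if the wrist force passes 120 N, or if a joint passes its speed limit or range.

## Robot

A 6-joint arm with a two-finger parallel gripper is mounted at the origin on the work surface. World frame = base frame: x ahead of the robot, y to its left, z up, the work surface at z = 0. Lengths are in m, angles in rad, forces in N, time in s.
With the tool pointing down it reaches from about 0.35 to 0.725 m from the base axis. Payload 4.3 kg.
Tool frame: the origin (TCP) lies at the very end of the fingers, on their centre line; the grasp point (between the pads) lies 19 mm behind it (env.hold_point_z is the distance from the TCP to the grasp point, in m); x points along the fingers, z is the direction in which the jaws open and shut, and the axes are right-handed (so a half turn about x gives the same grasp; the last joint's range is limited). The gripper opens to 85 mm and grips with 20 to 120 N. Pads are 22 mm wide; open, the fingers measure 114 mm over their backs; the gripper's body (76 mm by 85 mm) begins 54 mm behind the grasp point. The pads swing forward as they close: fully open they stand 13 mm farther back than shut.
Start: joints at [1.213, 0.377, 0.081, 1.274, 0, 1.46], TCP at [0.141, 0.557, 0.211] pointing down, gripper open.
Joint ranges: [-2.72, 2.72], [-0.84, 1.66], [-1.02, 1.22], [-1.77, 2.12], [-1.37, 1.28], [-3.14, 3.14]. Speed limits (rad/s): [2.57, 2.57, 3.14, 3.14, 3.14, 3.14].

## Interface

Orientations are given as a 3x3 rotation matrix whose columns are the frame's x, y, z axes.
In Python, from station import observe, viewer, job, env gives the robot as it stands.
- The arm moves only by the tool play_rows, never from a script. Its argument "moves" is a list of rows, each a list of 7 numbers: the turn, a rotation vector about the tool's x, y, z in degrees, then the shift along the tool's x, y, z in mm, then the finger opening in mm, from 0 to 85.4. In form: [[ax, ay, az, dx, dy, dz, claw], ...]. A call has 1 to 20 rows; each row shifts and turns the commanded pose from where the row before left it, along the tool's axes as they then stand; what a row does not reach is not made up. A row lasts 1/10 s, in which the tool goes at most 50 mm and 8.59 degrees, less where a joint would pass 70% of its speed; a pose out of reach is approached as far as the arm can. A call with a gripper value outside its range is refused whole. The fingers move at their own pace and stop on an object; the grip force is fixed at half the most. Time passes only in rows, so rows that do not move let the fingers close. It gives the time, the measured TCP pose, the force and the opening at its end, in the units of the state.
- observe(): the state, without advancing time (a new reading comes with each control period).
- viewer.read_camera(name): name is "scene" or "top" or "wrist"; returns (picture, depth): 480x640x3 uint8, red, green, blue; 480x640 float32, m along the optical axis (not along the pixel's ray), 0 where there is no reading.
- viewer.camera_model(name): a dict with "fovy" (degrees; the focal length in pixels is half the picture's height over the tangent of half this angle, whatever the lens; pixels are square), "cx", "cy" (the principal point, pixels), "xyz" and "attitude" of the camera in the world; the wrist camera has in their place "mount" (4x4, takes a point from camera to tool coordinates, whose origin is the TCP and whose axes are the tool frame's). Camera axes: x right, y down, z forward; pixel columns grow to the right and rows downward; lengths in m; the calibration is good to about 2 mm. A picture is of the moment at which its call begins: read the wrist's pose just before it. camera_model takes no time and is no camera call.
- job.hand_in(): hands the job in, once; it reports no verdict.
The state is a dict: "clock": time; "qpos": joint angles; "joint_velocities": joint speeds; "tau": joint torques, N m; "ee_pos": TCP position; "tcp_rot": TCP orientation; "ft_force": force on the tool from outside, world axes, zero at the start; "wrist_torque": the same for the moment, N m; "gripper_width": finger opening in m.
Only numpy, scipy, OpenCV 4.12 (cv2) and the standard library are available. Lean on these libraries where they do the work, as an engineer would, in place of code of your own. Each camera call takes 0.05 s, during which the arm holds its last target. There are 200 camera calls.

## Working session

There is one attempt and no reset: what is moved stays moved. The work goes in short steps, Python scripts to look and compute and a tool call to move; the robot and the scene stay as the last step left them, time stands still between calls to the robot, and variables do not carry over. Pictures are saved under pics/ and viewed, about 8 in all and at most 12, crops included, and the job is handed in when it is done.

Besides the shell and the picture viewer there is one more tool, called after "Emit:" as name([rows], argument=value, ...), one row to a line, values as JSON. play_rows: Moves the arm, as the interface text tells. Its arguments: {"type":"object","properties":{"moves":{"type":"array","items":{"type":"array","items":{"type":"number"}}}},"required":["moves"]}

```bash
ls; mkdir -p pics
cat > h.py <<'E'
import numpy as np, cv2
from station import observe, viewer, job, env
def cam(n):
    s=observe(); p,d=viewer.read_camera(n); m=viewer.camera_model(n)
    f=240/np.tan(np.radians(m["fovy"])/2)
    if "mount" in m:
        T=np.eye(4);T[:3,:3]=s["tcp_rot"];T[:3,3]=s["ee_pos"];T=T@np.array(m["mount"])
        R,t=T[:3,:3],T[:3,3]
    else: R,t=np.array(m["attitude"]),np.array(m["xyz"])
    return p,d,(f,m["cx"],m["cy"],R,t)
def pts(d,c):
    f,cx,cy,R,t=c; v,u=np.mgrid[:480,:640]
    P=np.stack([(u-cx)/f*d,(v-cy)/f*d,d],-1)@R.T+t
    P[d<=0]=np.nan
    return P
def save(p,n): cv2.imwrite(f"pics/{n}.png",p[:,:,::-1])
E
python3 - <<'E'
from h import *
s=observe();print({k:np.round(v,3).tolist() for k,v in s.items()}, env.hold_point_z)
for n in ["scene","top"]:
    p,d,c=cam(n);save(p,n);np.savez(n+".npz",p=p,d=d,P=pts(d,c));print(n,[np.round(x,3).tolist() for x in c])
E
```

```text
pics
{'clock': 0.0, 'qpos': [1.213, 0.378, 0.08, 1.274, 0.0, 1.461], 'joint_velocities': [-0.001, -0.001, -0.0, -0.0, -0.002, 0.001], 'tau': [-0.0, -46.36, 26.988, 0.021, -0.0, 0.0], 'ee_pos': [0.141, 0.557, 0.21], 'tcp_rot': [[-0.001, -0.969, 0.245], [-0.002, 0.245, 0.969], [-1.0, 0.0, -0.002]], 'ft_force': [0.096, 0.182, 0.797], 'wrist_torque': [-0.005, -0.049, -0.048], 'gripper_width': 0.086} 0.0187
scene [495.614, 313.538, 230.661, [[0.144, 0.522, -0.841], [0.989, -0.062, 0.131], [0.016, -0.851, -0.525]], [1.547, -0.189, 0.678]]
top [595.148, 311.855, 250.817, [[-0.027, -0.996, 0.087], [-1.0, 0.028, 0.009], [-0.012, -0.087, -0.996]], [0.52, -0.041, 1.371]]
```

```bash
python3 -c "
import cv2,numpy as np
a=cv2.imread('pics/scene.png');b=cv2.imread('pics/top.png')
cv2.imwrite('pics/both.png',cv2.resize(np.vstack([a,b]),(640,960))[:, :])"; ls pics
```

```text
both.png
scene.png
top.png
```

View pics/top.png

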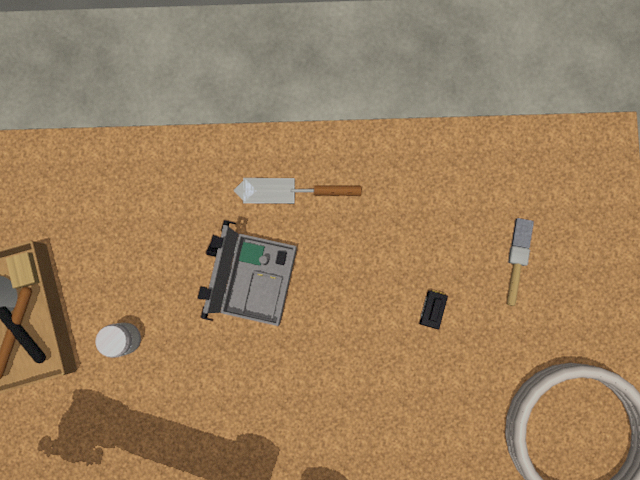

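View pics/scene.png

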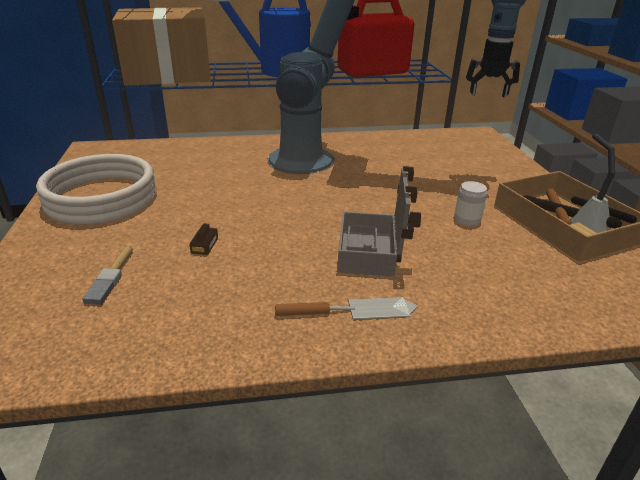

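The top view shows the case at about (258,280) with its open lid on the left at about (222,270). The battery is at (433,310), the can at (118,340), the trowel at (300,190) and the brush at (520,260). In the scene view the lid stands roughly upright and the robot is clear of everything.

Run:
```python
from h import *
Z=np.load("top.npz");P=Z["P"];p=Z["p"]
def rect(m,n):
    q=P[m][:,:2].astype(np.float32)*1000; r=cv2.minAreaRect(q); b=cv2.boxPoints(r)
    print(n,m.sum(),"c",np.round(r[0],1),"size",np.round(r[1],1),"ang",round(r[2],1),"z",np.round(np.nanmedian(P[m][:,2])*1000,1),np.round(b).tolist())
v,u=np.mgrid[:480,:640]
box=lambda a,b,c,d:(u>a)&(u<b)&(v>c)&(v<d)
z=P[:,:,2]
B=box(400,465,275,345)
rect(B&(z>0.015)&(z<.04),"batt body");rect(B&(z>0.042),"batt rib");rect(B&(z>0.015),"batt all")
C=box(190,310,210,340)
rect(C&(z>.045)&(z<.068)&(u>225),"case rim"); rect(C&(z>.02)&(z<.068)&(u>238),"case all")
for lo in (.075,.1,.12,.14,.16,.18): 
    m=C&(z>lo)&(z<lo+.02); 
    if m.sum()>5: rect(m,"lid %g"%lo)
print("maxz",np.nanmax(z[C]), "bench",np.nanmedian(z[box(330,400,230,300)]))
T=box(90,145,315,365);rect(T&(z>.09),"can")
# case points rendering
S=np.load("scene.npz");Q=S["P"];m=(Q[:,:,2]>.02)&(Q[:,:,2]<.3)&(abs(Q[:,:,0]-.45)<.15)&(abs(Q[:,:,1]-.12)<.17)
m&=np.isfinite(Q[:,:,2])
q=Q[m]
# lid face points z>0.09
l=q[q[:,2]>.09]; print("lid pts",len(l),l.min(0),l.max(0))
print(np.round(p[B][::400],0)[:3])
```

```text
batt body 567 c [ 500.  -296.7] size [44.9 81.7] ang 72.9 z 29.6 [[454.0, -306.0], [532.0, -330.0], [546.0, -287.0], [468.0, -263.0]]
batt rib 177 c [ 499.1 -296.5] size [16.6 49.6] ang 71.7 z 49.6 [[473.0, -297.0], [520.0, -312.0], [525.0, -296.0], [478.0, -281.0]]
batt all 748 c [ 500.  -296.7] size [44.9 81.7] ang 72.9 z 31.1 [[454.0, -306.0], [532.0, -330.0], [546.0, -287.0], [468.0, -263.0]]
case rim 789 c [576.6  93.5] size [131.6 180.6] ang 76.0 z 59.5 [[473.0, 52.0], [648.0, 8.0], [680.0, 135.0], [505.0, 179.0]]
case all 1101 c [576.1  91.6] size [127.8 180.6] ang 76.0 z 42.4 [[473.0, 52.0], [648.0, 8.0], [679.0, 132.0], [504.0, 176.0]]
lid 0.075 147 c [592.  156.6] size [  3.2 178.1] ang 76.0 z 84.9 [[505.0, 177.0], [678.0, 133.0], [679.0, 137.0], [506.0, 180.0]]
lid 0.1 163 c [593.9 164.2] size [ 16.4 204.8] ang 76.0 z 111.0 [[493.0, 181.0], [691.0, 131.0], [695.0, 147.0], [497.0, 197.0]]
lid 0.12 355 c [597.8 179.2] size [ 45.7 210.6] ang 75.7 z 134.1 [[490.0, 183.0], [694.0, 131.0], [705.0, 175.0], [501.0, 227.0]]
lid 0.14 185 c [596.1 177.3] size [ 40.3 207.6] ang 76.0 z 149.8 [[491.0, 183.0], [692.0, 133.0], [702.0, 172.0], [500.0, 222.0]]
lid 0.16 180 c [594.6 165.9] size [ 15.9 176.5] ang 75.9 z 170.7 [[507.0, 180.0], [678.0, 137.0], [682.0, 152.0], [511.0, 195.0]]
lid 0.18 456 c [595.7 171.1] size [ 24.9 179.1] ang 76.0 z 189.5 [[506.0, 181.0], [680.0, 137.0], [686.0, 162.0], [512.0, 205.0]]
maxz 0.2107781004410587 bench 6.208251632111583e-05
can 835 c [451.5 403.2] size [67.3 67.9] ang 39.9 z 100.1 [[404.0, 408.0], [447.0, 356.0], [499.0, 399.0], [455.0, 451.0]]
lid pts 359 [0.49086569 0.15459054 0.09067445] [0.5998834  0.19758892 0.20734254]
[[189 145  97]
 [170 130  88]
 [178 135  88]]
```

Emit:
play_rows([
  [0,0,0,0,-35.4,-31.9,50],
  [0,0,0,0,-35.4,-31.9,50],
  [0,0,0,0,-35.4,-31.9,50],
  [0,0,0,0,-35.4,-31.9,50],
  [0,0,0,0,-35.4,-31.9,50],
  [0,0,0,0,-35.4,-31.9,50],
  [0,0,0,0,-35.4,-31.9,50],
  [0,0,0,0,-35.4,-31.9,50],
  [0,0,0,0,-35.4,-31.9,50],
  [0,0,0,0,-13.3,-40.8,50],
  [0,0,0,0,-13.3,-40.8,50],
  [0,0,0,0,-13.3,-40.8,50],
  [0,0,0,0,-13.3,-40.8,50],
  [0,0,0,0,-13.3,-40.8,50],
  [0,0,0,0,-13.3,-40.8,50],
  [0,0,0,0,-13.3,-40.8,50],
  [0,0,0,0,-29,-33.3,50],
  [0,0,0,0,-29,-33.3,50],
  [0,0,0,0,-29,-33.3,50],
  [0,0,0,0,-29,-33.3,50],
])

```text
clock: 2.1
ee_pos: [0.4796, -0.2579, 0.2101]
tcp_rot: [[-0.0, -0.969, 0.246], [0.001, 0.246, 0.969], [-1.0, 0.001, 0.001]]
ft_force: [0.8, 0.4, 0.1]
gripper_width: 0.0499
```

```bash
cat > go.py <<'E'
import sys
from h import *
# go.py x y z jawdeg (mm): needed turn about tool x then shift in CURRENT tool axes
x,y,z,j=map(float,sys.argv[1:5]); s=observe(); R=np.array(s["tcp_rot"]);e=np.array(s["ee_pos"])*1000
jaw=np.degrees(np.arctan2(R[1,2],R[0,2])); g=np.array([x,y,z])-e
a=np.radians(j); Rn=np.array([[0,np.sin(-a),np.cos(a)],[0,np.cos(a),np.sin(a)],[-1,0,0]])
rv=cv2.Rodrigues(R.T@Rn)[0].ravel()
print("t",round(s["clock"],2),"at",e.round(1),"jaw",jaw.round(2),"F",np.round(s["ft_force"],1),"T",np.round(s["wrist_torque"],2),"w",round(s["gripper_width"]*1000,1))
print("rotvec deg",np.degrees(rv).round(2),"shift after turn",(Rn.T@g).round(1),"shift before",(R.T@g).round(1),"q",np.round(s["qpos"],2))
E
python3 go.py 500 -296.7 90 72.9
```

```text
t 2.1 at [ 479.6 -257.9  210.1] jaw 75.77 F [0.8 0.4 0.1] T [ 0.03 -0.04 -0.01] w 49.9
rotvec deg [ 2.87  0.03 -0.04] shift after turn [120.1 -30.9 -31.1] shift before [120.1 -29.3 -32.6] q [-0.61  0.32 -0.01  1.25  0.   -0.36]
```

Emit:
play_rows([
  [2.87,0,0,0,-30.9,-31.1,50],
  [0,0,0,40,0,0,50],
  [0,0,0,40,0,0,50],
  [0,0,0,40,0,0,50],
  [0,0,0,0,0,0,50],
])

```text
clock: 2.6
ee_pos: [0.4969, -0.2905, 0.0842]
tcp_rot: [[-0.011, -0.956, 0.294], [0.008, 0.294, 0.956], [-1.0, 0.013, 0.005]]
ft_force: [-0.7, 1.3, -0.2]
gripper_width: 0.05
```

```bash
python3 go.py 500 -296.7 33 72.9
python3 - <<'E'
from h import *
p,d,c=cam("wrist");save(p,"w1");P=pts(d,c);z=P[:,:,2]
m=(z>.042)&(z<.055); r=cv2.minAreaRect(P[m][:,:2].astype(np.float32)*1000);print(m.sum(),r)
E
```

```text
t 2.6 at [ 496.9 -290.5   84.2] jaw 72.92 F [-0.7  1.3 -0.2] T [0.01 0.02 0.03] w 50.0
rotvec deg [ 0.02  0.26 -0.72] shift after turn [51.2 -4.7 -5. ] shift before [51.1 -5.4 -5.2] q [-0.64  0.46 -0.13  0.99  0.   -0.34]
2080 ((497.5120544433594, -298.84356689453125), (15.711677551269531, 49.852760314941406), 72.91993713378906)
```

View pics/w1.png

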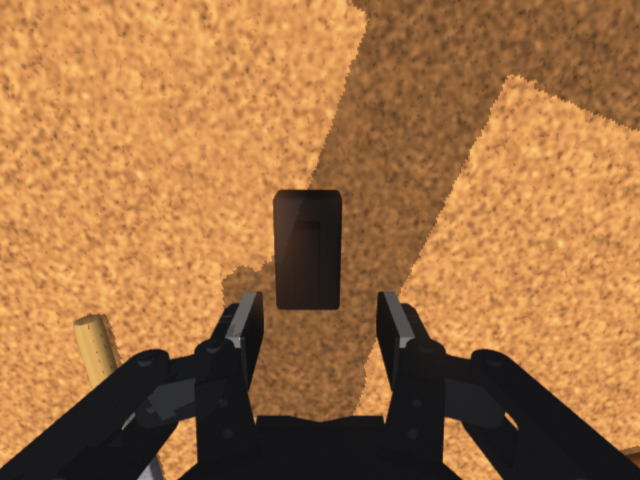

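The wrist view shows the rib at about (308,260), between and ahead of the fingers and aligned with the jaws.

Emit:
play_rows([
  [0,0,0,0,0,0,50],
  [0,0,0,0,0,0,50],
])

```text
clock: 2.85
ee_pos: [0.5037, -0.2953, 0.0934]
tcp_rot: [[0.004, -0.956, 0.293], [-0.003, 0.293, 0.956], [-1.0, -0.005, -0.002]]
ft_force: [1.0, -0.4, 0.9]
gripper_width: 0.0499
```

```bash
python3 go.py 499 -297.3 33 72.9
```

```text
t 2.85 at [ 503.7 -295.3   93.4] jaw 72.94 F [ 1.  -0.4  0.9] T [-0.1   0.01  0.03] w 49.9
rotvec deg [ 0.04 -0.09  0.26] shift after turn [60.4  3.8 -3.3] shift before [60.4  4.1 -3.2] q [-0.64  0.45 -0.12  1.    0.   -0.34]
```

Emit:
play_rows([
  [0,0,0,0,0,0,50],
  [0,0,0,0,0,0,50],
  [0,0,0,0,0,0,50],
])

```text
clock: 3.15
ee_pos: [0.5024, -0.2943, 0.0915]
tcp_rot: [[0.001, -0.956, 0.293], [-0.001, 0.293, 0.956], [-1.0, -0.002, -0.0]]
ft_force: [-0.1, -0.6, -1.0]
gripper_width: 0.0502
```

```bash
python3 go.py 499 -297.3 33 72.9
```

```text
t 3.15 at [ 502.4 -294.3   91.5] jaw 72.94 F [-0.1 -0.6 -1. ] T [0.03 0.   0.02] w 50.2
rotvec deg [ 0.04 -0.03  0.09] shift after turn [58.5  2.3 -3.8] shift before [58.5  2.4 -3.8] q [-0.64  0.45 -0.12  1.    0.   -0.34]
```

Emit:
play_rows([
  [0,0,0,10,2.3,-3.7,50],
  [0,0,0,20,0,0,50],
  [0,0,0,15,0,0,50],
  [0,0,0,8,0,0,50],
  [0,0,0,3,0,0,50],
  [0,0,0,0,0,0,50],
  [0,0,0,0,0,0,50],
  [0,0,0,0,0,0,0],
  [0,0,0,0,0,0,0],
  [0,0,0,0,0,0,0],
  [0,0,0,0,0,0,0],
  [0,0,0,0,0,0,0],
  [0,0,0,0,0,0,0],
  [0,0,0,0,0,0,0],
])

```text
clock: 4.55
ee_pos: [0.4985, -0.2968, 0.0345]
tcp_rot: [[-0.0, -0.956, 0.293], [0.0, 0.293, 0.956], [-1.0, 0.0, 0.0]]
ft_force: [-0.1, -0.4, 0.6]
gripper_width: 0.0002
```

```bash
python3 go.py 499 -297.3 33 72.9
```

```text
t 4.55 at [ 498.5 -296.8   34.5] jaw 72.93 F [-0.1 -0.4  0.6] T [ 0.01 -0.02 -0.07] w 0.2
rotvec deg [ 0.03  0.01 -0.  ] shift after turn [ 1.5 -0.6 -0.3] shift before [ 1.5 -0.6 -0.3] q [-0.65  0.5  -0.21  0.87  0.   -0.35]
```

Run:
```python
from h import *
p,d,c=cam("wrist");q,d2,c2=cam("top");q=cv2.resize(q[230:390,380:540],(480,480))
save(np.hstack([cv2.resize(p,(320,240)),cv2.resize(q,(240,240))]),"w2")
P=pts(d2,c2);z=P[:,:,2]
m=(z>.015)&(z<.04);m[:275]=0;m[350:]=0;m[:,:380]=0;m[:,490:]=0
r=cv2.minAreaRect(P[m][:,:2].astype(np.float32)*1000);print(m.sum(),r)
```

```text
268 ((500.53167724609375, -289.5067138671875), (40.55675506591797, 84.56312561035156), 83.43141174316406)
```

View pics/w2.png

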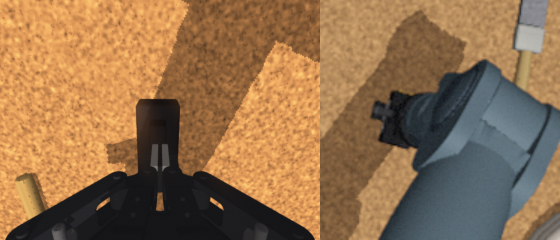

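Run:
```python
from h import *
p,d,c=cam("wrist");P=pts(d,c)
for v in range(200,340,12): print(v,[tuple((P[v,u]*1000).round().astype(int)) for u in (285,300,310,318,330,345)])
```

```text
200 [(np.int64(455), np.int64(-303), np.int64(9)), (np.int64(457), np.int64(-295), np.int64(9)), (np.int64(459), np.int64(-290), np.int64(9)), (np.int64(460), np.int64(-286), np.int64(9)), (np.int64(462), np.int64(-280), np.int64(9)), (np.int64(465), np.int64(-272), np.int64(8))]
212 [(np.int64(457), np.int64(-302), np.int64(29)), (np.int64(459), np.int64(-294), np.int64(30)), (np.int64(461), np.int64(-290), np.int64(30)), (np.int64(462), np.int64(-286), np.int64(30)), (np.int64(464), np.int64(-281), np.int64(29)), (np.int64(466), np.int64(-274), np.int64(28))]
224 [(np.int64(463), np.int64(-303), np.int64(30)), (np.int64(465), np.int64(-296), np.int64(31)), (np.int64(467), np.int64(-292), np.int64(28)), (np.int64(467), np.int64(-288), np.int64(30)), (np.int64(469), np.int64(-282), np.int64(29)), (np.int64(472), np.int64(-275), np.int64(29))]
236 [(np.int64(469), np.int64(-305), np.int64(29)), (np.int64(471), np.int64(-298), np.int64(29)), (np.int64(472), np.int64(-294), np.int64(29)), (np.int64(473), np.int64(-290), np.int64(30)), (np.int64(475), np.int64(-284), np.int64(30)), (np.i
[... 1637 characters left out ...]
, np.int64(-294), np.int64(76)), (np.int64(489), np.int64(-289), np.int64(76)), (np.int64(494), np.int64(-285), np.int64(69))]
320 [(np.int64(487), np.int64(-307), np.int64(78)), (np.int64(489), np.int64(-302), np.int64(78)), (np.int64(487), np.int64(-297), np.int64(84)), (np.int64(488), np.int64(-294), np.int64(83)), (np.int64(488), np.int64(-290), np.int64(85)), (np.int64(494), np.int64(-285), np.int64(78))]
332 [(np.int64(488), np.int64(-306), np.int64(86)), (np.int64(484), np.int64(-299), np.int64(94)), (np.int64(487), np.int64(-297), np.int64(91)), (np.int64(487), np.int64(-294), np.int64(93)), (np.int64(488), np.int64(-290), np.int64(93)), (np.int64(489), np.int64(-285), np.int64(94))]
```

Run:
```python
from h import *
p,d,c=cam("wrist");P=pts(d,c)
q=np.clip(p[190:400,220:420].astype(float)*2.5,0,255).astype(np.uint8)
save(cv2.resize(q,(600,630))[:600],"w3")
print(c[3].round(3),c[4].round(3))
for v in range(280,312,3): print(v,(P[v,305:336:5,2]*1000).round())
```

```text
[[ 0.293  0.91   0.294]
 [ 0.956 -0.279 -0.089]
 [ 0.001  0.307 -0.952]] [ 0.422 -0.273  0.197]
280 [49. 50. 50. 49. 50. 49. 30.]
283 [49. 49. 50. 50. 50. 50. 29.]
286 [50. 50. 50. 49. 50. 49. 29.]
289 [59. 59. 60. 60. 60. 59. 30.]
292 [61. 63. 62. 63. 63. 63. 62.]
295 [65. 66. 65. 66. 64. 65. 64.]
298 [68. nan 68. 69. 67. 67. 68.]
301 [70. 71. 70. 70. 71. 70. 70.]
304 [72. 72. 73. 73. 72. 73. 73.]
307 [75. 74. 75. 75. 76. 74. 74.]
310 [77. 77. 77. 77. 77. 78. 76.]
```

View pics/w3.png

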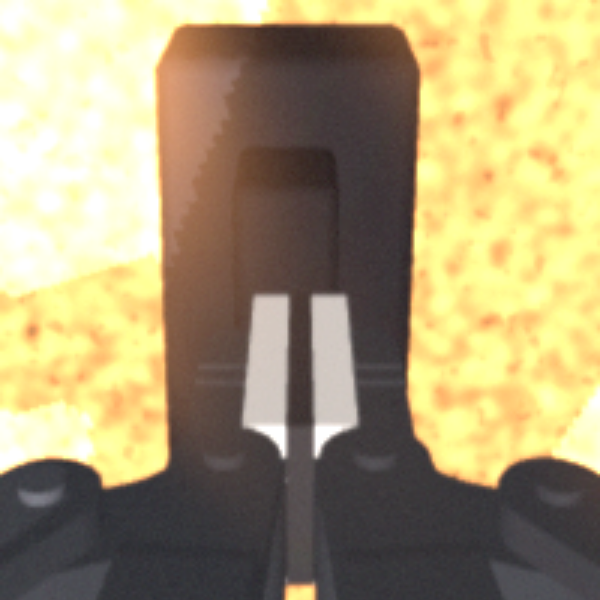

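The view shows the shut fingers ending above the rib: by depth the pad ends are at z≈59 mm while the reported TCP is at 34.5 mm. The fingertips therefore sit about 24 mm behind the reported TCP, so I'll open and go lower in checked steps.

Emit:
play_rows([
  [0,0,0,0,0,0,45],
  [0,0,0,0,0,0,45],
  [0,0,0,0,0,0,45],
  [0,0,0,4,0,0,45],
  [0,0,0,6,0,0,45],
  [0,0,0,4,0,0,45],
  [0,0,0,2,0,0,45],
  [0,0,0,0,0,0,45],
  [0,0,0,0,0,0,45],
])

```text
clock: 5.65
ee_pos: [0.4985, -0.2968, 0.0185]
tcp_rot: [[-0.0, -0.956, 0.293], [0.0, 0.293, 0.956], [-1.0, 0.0, 0.0]]
ft_force: [0.1, 0.5, 0.4]
gripper_width: 0.0447
```

```bash
python3 go.py 499 -297.3 33 72.9
python3 - <<'E'
from h import *
p,d,c=cam("wrist");P=pts(d,c)
# bright pad pixels
g=p.astype(int);m=(p.min(2)>60)&(p.max(2).astype(int)-p.min(2)<40)
q=P[m];q=q[(abs(q[:,0]-.495)<.04)&(q[:,2]<.13)];print(len(q),"pads z range",np.nanpercentile(q[:,2],[0,2,50,100]).round(3), "x",np.nanpercentile(q[:,0],[2,98]).round(3),"y",np.nanpercentile(q[:,1],[2,98]).round(3))
q=np.clip(p[190:400,200:440].astype(float)*2.5,0,255).astype(np.uint8)
save(cv2.resize(q,None,fx=2.5,fy=2.5),"w4")
E
```

```text
t 5.65 at [ 498.5 -296.8   18.5] jaw 72.93 F [0.1 0.5 0.4] T [-0.03 -0.   -0.04] w 44.7
rotvec deg [ 0.03  0.01 -0.01] shift after turn [-14.5  -0.6  -0.3] shift before [-14.5  -0.6  -0.3] q [-0.65  0.51 -0.23  0.83  0.   -0.35]
1405 pads z range [0.044 0.046 0.067 0.084] x [0.479 0.498] y [-0.321 -0.266]
```

View pics/w4.png

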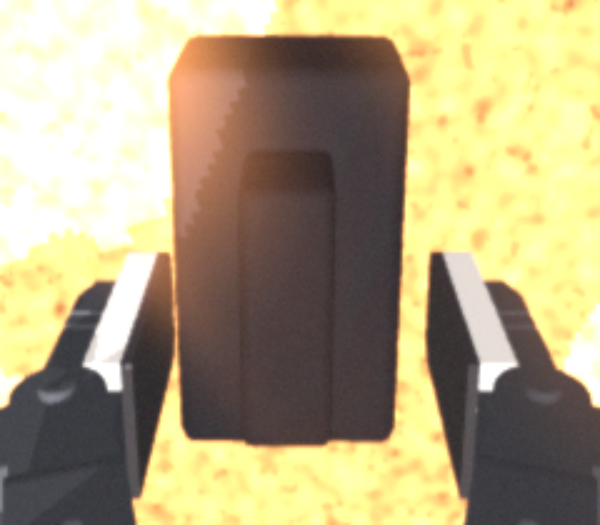

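Emit:
play_rows([
  [0,0,0,4,0,0,40],
  [0,0,0,3,0,0,40],
  [0,0,0,1,0,0,40],
  [0,0,0,0,0,0,0],
  [0,0,0,0,0,0,0],
  [0,0,0,0,0,0,0],
  [0,0,0,0,0,0,0],
  [0,0,0,0,0,0,0],
  [0,0,0,0,0,0,0],
  [0,0,0,0,0,0,0],
])

```text
clock: 6.7
ee_pos: [0.4985, -0.297, 0.0106]
tcp_rot: [[0.0, -0.956, 0.294], [-0.0, 0.294, 0.956], [-1.0, -0.0, -0.0]]
ft_force: [-0.5, -1.2, -0.8]
gripper_width: 0.0146
```

```bash
python3 go.py 499 -297.3 33 72.9
```

```text
t 6.7 at [ 498.5 -297.    10.6] jaw 72.93 F [-0.5 -1.2 -0.8] T [-0.28  0.05 -0.03] w 14.6
rotvec deg [ 0.03 -0.    0.01] shift after turn [-22.4  -0.5  -0.2] shift before [-22.4  -0.5  -0.2] q [-0.65  0.52 -0.24  0.81 -0.   -0.35]
```

Emit:
play_rows([
  [0,0,0,-5,0,0,0],
  [0,0,0,-15,0,0,0],
  [0,0,0,-25,0,0,0],
  [0,0,0,-25,0,0,0],
  [0,0,0,-25,0,0,0],
  [0,0,0,-15,1.9,10,0],
  [0,0,0,-5,3.8,20,0],
  [0,0,0,0,6.7,35,0],
  [0,0,0,0,7.7,40,0],
  [0,0,0,0,7.7,40,0],
  [0,0,0,0,7.7,40,0],
  [0,0,0,0,7.7,40,0],
  [0,0,0,0,7.7,40,0],
  [0,0,0,0,7.7,40,0],
  [0,0,0,0,5.8,30,0],
  [0,0,0,0,3.8,20,0],
  [0,0,0,0,1.9,10,0],
  [-1.5,0,0,0,0.9,5,0],
  [-1.57,0,0,0,0,0,0],
  [0,0,0,0,0,0,0],
])

```text
clock: 8.7
ee_pos: [0.5391, 0.0768, 0.1255]
tcp_rot: [[-0.0, -0.97, 0.242], [-0.0, 0.242, 0.97], [-1.0, 0.0, -0.0]]
ft_force: [-0.6, 0.0, -2.0]
gripper_width: 0.0146
```

Emit:
play_rows([
  [0,0,0,0,0,0,0],
  [0,0,0,0,0,0,0],
])

```text
clock: 8.9
ee_pos: [0.5392, 0.0768, 0.1256]
tcp_rot: [[-0.0, -0.97, 0.243], [-0.0, 0.243, 0.97], [-1.0, 0.0, -0.0]]
ft_force: [-0.6, 0.6, -2.9]
gripper_width: 0.015
```

```bash
python3 go.py 540.7 90.1 16.6 76
python3 - <<'E'
from h import *
p,d,c=cam("wrist");P=pts(d,c);s=observe();e=np.array(s["ee_pos"]);R=np.array(s["tcp_rot"])
L=(P-e)@R*1000  # tool coords
for zlo,zhi,n in ((-22,-15,"body top"),(-42,-34,"rib top")):
    m=(L[:,:,0]>-zhi-0) if 0 else (L[:,:,0]>zlo)&(L[:,:,0]<zhi)&(abs(L[:,:,1])<60)&(abs(L[:,:,2])<40)
    q=L[m]; print(n,m.sum(),np.percentile(q,[1,99],axis=0).round(1).tolist() if m.sum() else 0)
W=P*1000
z=W[:,:,2]
m=(z>56)&(z<64)&(W[:,:,1]<140)
ex=np.array([np.cos(np.radians(-14)),np.sin(np.radians(-14))]);ey=np.array([-ex[1],ex[0]])
q=W[m][:,:2]-[576.6,93.5];print("rim case coords",m.sum(),np.percentile(q@ex,[1,50,99]).round(1),np.percentile(q@ey,[1,50,99]).round(1))
save(p,"w5")
E
```

```text
t 8.9 at [539.2  76.8 125.6] jaw 75.92 F [-0.6  0.6 -2.9] T [ 0.   -0.03 -0.01] w 15.0
rotvec deg [-0.08 -0.   -0.  ] shift after turn [109.    1.8  13.2] shift before [109.    1.8  13.2] q [ 0.03  0.36 -0.17  1.04 -0.    0.27]
body top 5928 [[-20.7, 4.3, -21.5], [-15.6, 39.7, 21.4]]
rib top 4928 [[-41.5, -23.7, -19.0], [-34.5, 24.8, 19.1]]
rim case coords 2950 [-90.7 -69.4  89. ] [-67.2 -50.   25.1]
```

View pics/w5.png

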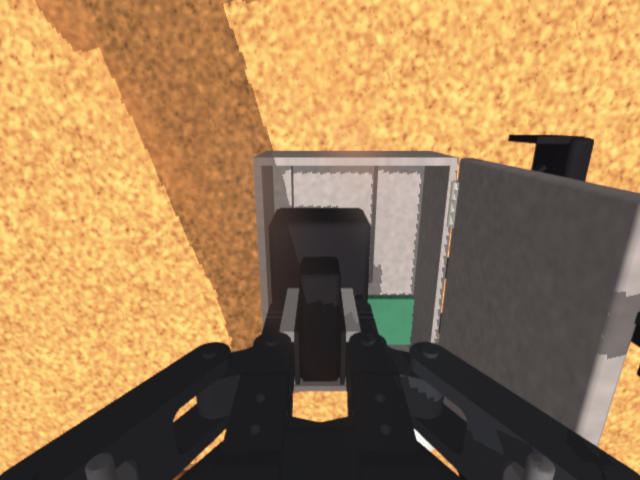

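Emit:
play_rows([
  [0,0,0,5,0.9,6.6,0],
  [0,0,0,15,0.9,6.6,0],
  [0,0,0,25,0,0,0],
  [0,0,0,25,0,0,0],
  [0,0,0,17,0,0,0],
  [0,0,0,10,0,0,0],
  [0,0,0,6,0,0,0],
  [0,0,0,3,0,0,0],
  [0,0,0,2,0,0,0],
  [0,0,0,1,0,0,0],
  [0,0,0,0,0,0,0],
])

```text
clock: 10.05
ee_pos: [0.5412, 0.091, 0.0171]
tcp_rot: [[0.001, -0.97, 0.242], [0.0, 0.242, 0.97], [-1.0, -0.001, 0.0]]
ft_force: [-0.5, 0.4, -2.8]
gripper_width: 0.0145
```

```bash
python3 go.py 540.7 90.1 16.6 76
```

```text
t 10.05 at [541.2  91.   17.1] jaw 76.0 F [-0.5  0.4 -2.8] T [-0.    0.06 -0.01] w 14.5
rotvec deg [-0.    0.02  0.06] shift after turn [ 0.5  0.3 -1. ] shift before [ 0.5  0.3 -1. ] q [ 0.05  0.46 -0.32  0.79  0.    0.3 ]
```

Emit:
play_rows([
  [0,0,0,1,0,0,0],
  [0,0,0,0.7,0,0,0],
  [0,0,0,0,0,0,0],
  [0,0,0,0,0,0,36],
  [0,0,0,0,0,0,36],
  [0,0,0,0,0,0,36],
  [0,0,0,0,0,0,36],
  [0,0,0,-5,0,0,36],
  [0,0,0,-15,0,0,36],
  [0,0,0,-30,0,0,36],
  [0,0,0,-40,0,0,0],
  [0,0,0,-40,0,0,0],
  [0,0,0,-30,0,0,0],
  [0,0,0,-20,0,0,0],
  [0,0,0,-10,0,0,0],
  [0,0,0,0,0,0,0],
  [0,0,0,0,0,0,0],
])

```text
clock: 11.75
ee_pos: [0.5402, 0.0909, 0.2039]
tcp_rot: [[-0.001, -0.97, 0.242], [-0.0, 0.242, 0.97], [-1.0, 0.001, -0.0]]
ft_force: [-0.7, 0.4, 0.0]
gripper_width: 0.0001
```

```bash
cat > lid.py <<'E'
from h import *
ex=np.array([np.cos(np.radians(-14)),np.sin(np.radians(-14)),0]);ey=np.array([-ex[1],ex[0],0]);M=np.stack([ex,ey,[0,0,1]],1)
def case(P): return (P*1000-[576.6,93.5,0])@M
E
python3 go.py 575 240 200 76
python3 - <<'E'
from lid import *
p,d,c=cam("wrist");C=case(pts(d,c));save(p,"w6")
x,y,z=C[:,:,0],C[:,:,1],C[:,:,2]
def pr(n,m):
    if m.sum()>20: print(n,m.sum(),np.percentile(C[m],[1,50,99],axis=0).round(1).tolist())
inn=(abs(x)<88)&(abs(y)<58)
pr("rib top",inn&(z>50)&(z<60)&(x<10)&(p.max(2)<110)); pr("body top",inn&(z>31)&(z<39)&(p.max(2)<110)&(x<20))
m=(z>85)&(z<195)&(y>55)&(y<100)&(abs(x)<90)
pr("lid inner",m); 
if m.sum()>50: k=np.polyfit(z[m],y[m],1);print(k,"lid angle",np.pi/2+np.arctan(k[0]))
E
```

```text
t 11.75 at [540.2  90.9 203.9] jaw 76.01 F [-0.7  0.4  0. ] T [ 0.04  0.01 -0.01] w 0.1
rotvec deg [ 0.01 -0.02 -0.08] shift after turn [  3.9   2.3 153.1] shift before [  3.9   2.3 153.1] q [ 0.05  0.32 -0.01  1.24  0.    0.3 ]
rib top 1165 [[-80.9, -18.9, 50.6], [-35.0, -9.7, 54.5], [4.1, 58.0, 58.8]]
body top 2809 [[-73.1, -32.4, 31.4], [-39.5, -7.8, 34.5], [5.6, 57.9, 38.0]]
lid inner 14483 [[-89.3, 63.6, 87.2], [-33.9, 66.1, 163.7], [68.3, 83.9, 190.6]]
[ 0.07242986 55.95463663] lid angle 1.6430999247345672
```

Run:
```python
from lid import *
p,d,c=cam("wrist");s=observe();L=(pts(d,c)-s["ee_pos"])@np.array(s["tcp_rot"])*1000
m=(L[:,:,0]<-18)&(abs(L[:,:,1])<40)&(abs(L[:,:,2])<75)
for a in range(-110,-18,6):
    q=L[m&(L[:,:,0]>=a)&(L[:,:,0]<a+6)]
    if len(q)>5: print(a,len(q),"z",np.percentile(q[:,2],[1,99]).round(),"y",np.percentile(q[:,1],[1,50,99]).round())
C=case(pts(d,c));t=(C[:,:,1]>85)&(C[:,:,2]>100)&(C[:,:,1]<125)&(abs(C[:,:,0])<110)
print(t.sum(),np.percentile(C[t],[1,99],axis=0).round())
```

```text
-110 12012 z [-60.  60.] y [ 5. 13. 19.]
-104 9233 z [-57.  57.] y [ 1. 13. 19.]
-98 9093 z [-52.  52.] y [-7. 12. 18.]
-92 6025 z [-47.  48.] y [-8. 12. 18.]
-86 3905 z [-43.  43.] y [-8. 12. 17.]
-80 6370 z [-37.  38.] y [-8.  8. 14.]
-74 3124 z [-34.  35.] y [-8. 12. 15.]
-68 1626 z [-29.  29.] y [-7. 12. 15.]
-62 927 z [-15.  16.] y [-10.   8.  13.]
-56 450 z [-13.  14.] y [ 7. 12. 12.]
-50 610 z [-13.  14.] y [ 7.  8. 12.]
-44 525 z [-13.  14.] y [ 7.  9. 12.]
-38 462 z [-13.  14.] y [ 7.  8. 12.]
-32 372 z [-12.  13.] y [ 7. 11. 12.]
-26 50 z [-6.  7.] y [11. 11. 12.]
924 [[-104.   85.  131.]
 [  39.  108.  206.]]
```

Emit:
play_rows([
  [0,0,0,0,-5,15,0],
  [0,0,0,0,-10,35,0],
  [0,0,0,0,-10,40,0],
  [0,0,0,0,-7,27,0],
  [0,0,0,5,-2.7,15,0],
  [0,0,0,15,0,0,0],
  [0,0,0,20,0,0,0],
  [0,0,0,12,0,0,0],
  [0,0,0,6,0,0,0],
  [0,0,0,0,0,0,0],
  [0,0,0,0,0,0,0],
])

```text
clock: 12.95
ee_pos: [0.6065, 0.2103, 0.1475]
tcp_rot: [[0.001, -0.97, 0.242], [0.0, 0.242, 0.97], [-1.0, -0.0, 0.0]]
ft_force: [0.3, -0.4, 0.8]
gripper_width: -0.0
```

```bash
cat >> lid.py <<'E'
def st():
    s=observe(); print("t",round(s["clock"],2),"case",case(np.array(s["ee_pos"])).round(1),"F(case)",(np.array(s["ft_force"])@M).round(1),"T",np.round(s["wrist_torque"],2),"w",round(s["gripper_width"]*1e3,1),"jaw",np.degrees(np.arctan2(s["tcp_rot"][1][2],s["tcp_rot"][0][2])).round(2))
E
python3 -c "from lid import *;st()"
```

```text
t 12.95 case [  0.7 120.6 147.5] F(case) [ 0.4 -0.3  0.8] T [-0.01 -0.05  0.05] w -0.0 jaw 75.98
```

Emit:
play_rows([
  [0,0,0,0,0,-8,0],
  [0,0,0,0,0,-10,0],
  [0,0,0,0,0,-10,0],
  [0,0,0,-1.5,0,-12,0],
  [0,0,0,-1.5,0,-12,0],
  [0,0,0,1.7,0,-9.9,0],
  [0,0,0,1.8,0,-9.9,0],
  [0,0,0,3.4,0,-9.5,0],
  [0,0,0,3.5,0,-9.5,0],
  [0,0,0,5,0,-8.7,0],
  [0,0,0,5,0,-8.7,0],
  [0,0,0,0,0,0,0],
])

```text
clock: 14.15
ee_pos: [0.5791, 0.1039, 0.1281]
tcp_rot: [[-0.002, -0.97, 0.244], [-0.001, 0.244, 0.97], [-1.0, 0.002, -0.002]]
ft_force: [-0.1, 0.3, 0.5]
gripper_width: -0.0006
```

Run:
```python
from lid import *
st();p,d,c=cam("scene");save(p[140:300,280:480],"s2");C=case(pts(d,c))
x,y,z=[C[:,:,i] for i in range(3)]
m=(abs(x)<95)&(y>-65)&(y<75)&(z>64)&(z<200);print(m.sum(),np.percentile(C[m],[1,50,99],axis=0).round().tolist())
q=cv2.resize(p[140:300,280:480],None,fx=3,fy=3);save(q,"s2")
```

```text
t 14.15 case [-1.000e-01  1.070e+01  1.281e+02] F(case) [-0.1  0.3  0.5] T [-0.02  0.    0.  ] w -0.6 jaw 75.91
1537 [[-86.0, -24.0, 69.0], [42.0, 22.0, 137.0], [92.0, 69.0, 198.0]]
```

View pics/s2.png

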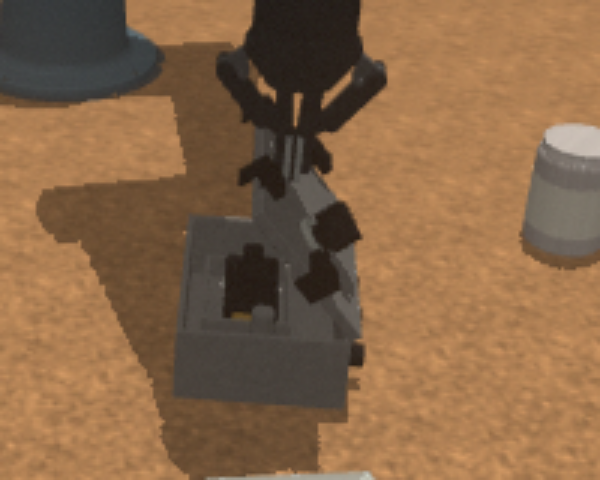

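The lid is following and is now at about 50°, with the pack visible in the bay.

Emit:
play_rows([
  [0,0,0,6.4,0,-7.7,0],
  [0,0,0,6.4,0,-7.7,0],
  [0,0,0,7.7,0,-6.4,0],
  [0,0,0,7.7,0,-6.4,0],
  [0,0,0,8.7,0,-5,0],
  [0,0,0,8.7,0,-5,0],
  [0,0,0,9.4,0,-3.4,0],
  [0,0,0,9.4,0,-3.4,0],
  [0,0,0,9,0,-1.7,0],
  [0,0,0,6,0,-1.7,0],
  [0,0,0,3,0,0,0],
  [0,0,0,0,0,0,0],
  [0,0,0,0,0,0,0],
])

```text
clock: 15.5
ee_pos: [0.5681, 0.0589, 0.0491]
tcp_rot: [[0.0, -0.97, 0.241], [0.0, 0.241, 0.97], [-1.0, -0.0, 0.0]]
ft_force: [-7.2, -0.6, 18.3]
gripper_width: 0.0001
```

```bash
python3 -c "from lid import *;st()"
```

```text
t 15.5 case [  0.1 -35.6  49.1] F(case) [-6.8 -2.3 18.3] T [-0.01  1.33 -0.03] w 0.1 jaw 76.03
```

Emit:
play_rows([
  [0,0,0,-5,0,0,0],
  [0,0,0,-20,0,0,0],
  [0,0,0,-35,0,0,0],
  [0,0,0,-35,0,0,0],
  [0,0,0,-20,0,0,0],
  [0,0,0,-5,0,0,0],
  [0,0,0,0,0,0,0],
  [0,0,0,0,0,0,0],
])

```text
clock: 16.3
ee_pos: [0.5674, 0.0587, 0.1653]
tcp_rot: [[-0.003, -0.97, 0.242], [0.0, 0.242, 0.97], [-1.0, 0.003, -0.001]]
ft_force: [-0.1, 0.8, -0.4]
gripper_width: 0.0002
```

Run:
```python
from lid import *
st()
for n in ("top","wrist"):
    p,d,c=cam(n);C=case(pts(d,c));x,y,z=[C[:,:,i] for i in range(3)]
    save(p,n+"7")
    m=(abs(x)<88)&(abs(y)<63)&(z>60)&(z<76);
    print(n,"lid",m.sum(),end=" ")
    if m.sum()>100:
        A=np.c_[x[m],y[m],np.ones(m.sum())];k,*_=np.linalg.lstsq(A,z[m],rcond=None);print("plane",k.round(4))
    for nm,cx,cy in (("tab0",-77,0),("tab1",-52,-52),("tab2",52,-52),("tab3",77,0)):
        t=(abs(x-cx)<26)&(abs(y-cy)<26)&(z>78)&(z<90)
        if t.sum()>10: r=cv2.minAreaRect(C[t][:,:2].astype(np.float32));print(nm,t.sum(),np.round(r[0],1),np.round(r[1],1),"z",np.median(z[t]).round(1))
    t=(np.hypot(x-40,y)<24)&(z>98)&(z<110)
    if t.sum()>10: r=cv2.minAreaRect(C[t][:,:2].astype(np.float32));print("bar",t.sum(),r,"z",np.median(z[t]).round(1))
```

```text
t 16.3 case [ -0.5 -36.  165.3] F(case) [-0.3  0.7 -0.4] T [ 0.    0.07 -0.04] w 0.2 jaw 76.01
top lid 304 plane [-1.20000e-03 -2.90000e-03  6.96382e+01]
tab1 123 [-52.4 -66. ] [23.2 25.8] z 83.5
tab2 127 [ 49.6 -66.3] [29.3 23. ] z 84.4
wrist lid 31846 plane [ 3.60000e-03 -3.00000e-04  6.98123e+01]
tab0 1526 [-91.5  -2.3] [22.6 26. ] z 83.5
tab1 1263 [-52.6 -67.1] [21.9 25.9] z 83.4
tab2 809 [ 50.6 -67.1] [21.7 25.6] z 83.4
tab3 303 [85.3  2.6] [15.8 16. ] z 83.3
bar 765 ((38.84794235229492, -2.443096160888672), (32.59888458251953, 12.098551750183105), 45.12291717529297) z 103.9
```

View pics/wrist7.png

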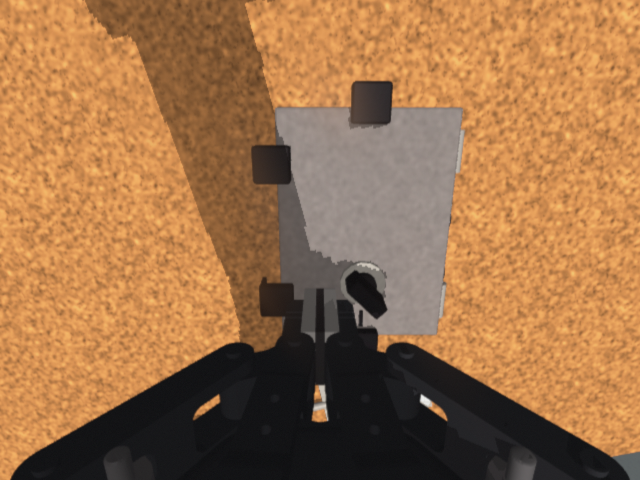

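The lid is shut flat (outer face at 69.8 mm). All four tabs stand at about 84 mm and the thumb bar is at about (365,290) px.

Emit:
play_rows([
  [0,0,0,5,15,6,0],
  [0,0,0,15,30,11,0],
  [0,0,0,25,28,11,0],
  [0,0,0,25,16.5,6,0],
  [0,0,0,15,0,0,0],
  [0,0,0,7,0,0,0],
  [0,0,0,3,0,0,0],
  [0,0,0,0,0,0,0],
  [0,0,0,0,0,0,0],
])

```text
clock: 17.3
ee_pos: [0.4909, 0.1131, 0.0728]
tcp_rot: [[0.001, -0.97, 0.242], [0.0, 0.242, 0.97], [-1.0, -0.001, 0.001]]
ft_force: [-0.3, 0.8, 0.4]
gripper_width: 0.0001
```

```bash
python3 -c "from lid import *;st()"
```

```text
t 17.3 case [-87.9  -1.7  72.8] F(case) [-0.5  0.7  0.4] T [ 0.02  0.01 -0.03] w 0.1 jaw 75.97
```

Emit:
play_rows([
  [0,0,0,5,2,0,0],
  [0,0,0,5,0,0,0],
  [0,0,0,4,0,0,0],
  [0,0,0,4,0,0,0],
  [0,0,0,3,0,0,0],
  [0,0,0,0,0,0,0],
  [0,0,0,0,0,0,0],
])

```text
clock: 18.0
ee_pos: [0.488, 0.1137, 0.053]
tcp_rot: [[0.001, -0.97, 0.242], [-0.0, 0.242, 0.97], [-1.0, -0.001, 0.0]]
ft_force: [-6.4, -0.6, 19.4]
gripper_width: -0.0002
```

```bash
python3 -c "from lid import *;st()"
```

```text
t 18.0 case [-90.9  -1.8  53. ] F(case) [-6.  -2.1 19.4] T [-0.16  1.36  0.02] w -0.2 jaw 76.01
```

Emit:
play_rows([
  [0,0,0,-8,0,0,0],
  [0,0,0,-14,0,0,0],
  [0,0,0,-8,-5,-8,0],
  [0,0,0,0,-14,-24,0],
  [0,0,0,0,-14,-24,0],
  [0,0,0,4,-5.9,-8,0],
  [0,0,0,6,0,0,0],
  [0,0,0,5,0,0,0],
  [0,0,0,5,0,0,0],
  [0,0,0,4,0,0,0],
  [0,0,0,4,0,0,0],
  [0,0,0,2,0,0,0],
  [0,0,0,0,0,0,0],
  [0,0,0,0,0,0,0],
])

```text
clock: 19.4
ee_pos: [0.5099, 0.043, 0.0529]
tcp_rot: [[0.001, -0.971, 0.241], [0.001, 0.241, 0.971], [-1.0, -0.0, 0.001]]
ft_force: [-6.5, 1.5, 18.2]
gripper_width: 0.0003
```

```bash
python3 -c "from lid import *;st()"
```

```text
t 19.4 case [-52.6 -65.1  52.9] F(case) [-6.6 -0.1 18.2] T [0.14 1.36 0.03] w 0.3 jaw 76.06
```

Tab 1 reached 52.9 mm at 18 N, the same as tab 0. Next is tab 2, at +103.5 along the case's x.

Emit:
play_rows([
  [0,0,0,-8,0,0,0],
  [0,0,0,-14,0,0,0],
  [0,0,0,-8,-12,0,0],
  [0,0,0,0,-28,0,0],
  [0,0,0,0,-32,0,0],
  [0,0,0,0,-21.5,0,0],
  [0,0,0,4,-10,0,0],
  [0,0,0,6,0,0,0],
  [0,0,0,5,0,0,0],
  [0,0,0,5,0,0,0],
  [0,0,0,4,0,0,0],
  [0,0,0,4,0,0,0],
  [0,0,0,2,0,0,0],
  [0,0,0,0,0,0,0],
  [0,0,0,0,0,0,0],
])

```text
clock: 20.9
ee_pos: [0.6099, 0.0175, 0.053]
tcp_rot: [[0.0, -0.97, 0.242], [0.0, 0.242, 0.97], [-1.0, -0.0, 0.0]]
ft_force: [-6.0, 0.4, 14.2]
gripper_width: 0.0001
```

```bash
python3 -c "from lid import *;st()"
```

```text
t 20.9 case [ 50.7 -65.7  53. ] F(case) [-5.9 -1.  14.2] T [ 0.12  1.26 -0.03] w 0.1 jaw 76.02
```

Emit:
play_rows([
  [0,0,0,-8,0,0,0],
  [0,0,0,-14,0,0,0],
  [0,0,0,-8,-10,5,0],
  [0,0,0,0,-18,20,0],
  [0,0,0,0,-8.3,25,0],
  [0,0,0,4,-3,13.7,0],
  [0,0,0,6,0,0,0],
  [0,0,0,5,0,0,0],
  [0,0,0,5,0,0,0],
  [0,0,0,4,0,0,0],
  [0,0,0,4,0,0,0],
  [0,0,0,2,0,0,0],
  [0,0,0,0,0,0,0],
  [0,0,0,0,0,0,0],
])

```text
clock: 22.3
ee_pos: [0.6637, 0.0687, 0.0531]
tcp_rot: [[0.001, -0.97, 0.243], [-0.001, 0.243, 0.97], [-1.0, -0.001, -0.001]]
ft_force: [-6.3, -1.1, 13.7]
gripper_width: -0.0003
```

```bash
python3 -c "from lid import *;st()"
```

```text
t 22.3 case [90.5 -3.  53.1] F(case) [-5.9 -2.6 13.7] T [-0.12  1.13  0.  ] w -0.3 jaw 75.96
```

Emit:
play_rows([
  [0,0,0,-8,0,0,40],
  [0,0,0,-20,0,0,40],
  [0,0,0,-30,10,-2,40],
  [0,0,0,-30,30,-5,40],
  [0,0,0,-20,40,-5,40],
  [0,0,0,-8,30,-5,40],
  [0,0,0,0,15,-3,40],
  [0,0,0,0,5,0,40],
  [0,0,0,0,0,0,40],
  [0,0,0,0,0,0,40],
  [0,0,0,0,0,0,40],
])

```text
clock: 23.4
ee_pos: [0.534, 0.0814, 0.1666]
tcp_rot: [[-0.0, -0.97, 0.242], [0.0, 0.242, 0.97], [-1.0, 0.0, 0.0]]
ft_force: [0.6, 0.5, 0.3]
gripper_width: 0.0399
```

```bash
cat > chk.py <<'E'
from lid import *
import sys
st()
for n in sys.argv[2:]:
    p,d,c=cam(n);C=case(pts(d,c));x,y,z=[C[:,:,i] for i in range(3)];save(p,sys.argv[1]+n)
    m=(abs(x)<75)&(abs(y)<50)&(z>60)&(z<76)
    A=np.c_[x[m],y[m],np.ones(m.sum())];k,*_=np.linalg.lstsq(A,z[m],rcond=None);print(n,"lid plane",k.round(4))
    for nm,cx,cy in (("tab0",-91,-1),("tab1",-52,-66),("tab2",52,-66),("tab3",91,-1)):
        t=(abs(x-cx)<9)&(abs(y-cy)<9)
        if t.sum(): print(nm,t.sum(),np.nanpercentile(z[t],[10,50,90]).round(1))
    t=(np.hypot(x-40,y)<24)&(z>98)&(z<110)
    if t.sum()>10: r=cv2.minAreaRect(C[t][:,:2].astype(np.float32));print("bar",t.sum(),r,"z",np.median(z[t]).round(1))
E
python3 chk.py a wrist top
python3 - <<'E'
import cv2
p=cv2.imread('pics/awrist.png');cv2.imwrite('pics/ac.png',cv2.resize(p[60:360,180:500],None,fx=2,fy=2))
E
```

```text
t 23.4 case [-38.4 -22.1 166.6] F(case) [0.5 0.6 0.3] T [-0.04 -0.02 -0.02] w 39.9 jaw 75.98
wrist lid plane [5.90000e-03 3.20000e-03 6.99011e+01]
tab0 650 [72.8 73.6 74.5]
tab1 7750 [234.4 255.1 271.5]
tab2 65 [72.7 73.5 74.1]
tab3 353 [72.9 73.7 74.5]
bar 710 ((38.86729049682617, -2.250950813293457), (32.4692268371582, 12.085168838500977), 45.079917907714844) z 103.8
top lid plane [-1.10000e-03  6.00000e-03  7.05219e+01]
tab0 276 [682.  689.8 691.5]
tab1 384 [282.  686.3 689.8]
tab2 68 [71.4 74.  78. ]
tab3 70 [70.4 74.6 77.3]
bar 82 ((39.94797134399414, -0.7609596252441406), (32.19178771972656, 11.759284019470215), 46.13077163696289) z 104.5
```

View pics/ac.png

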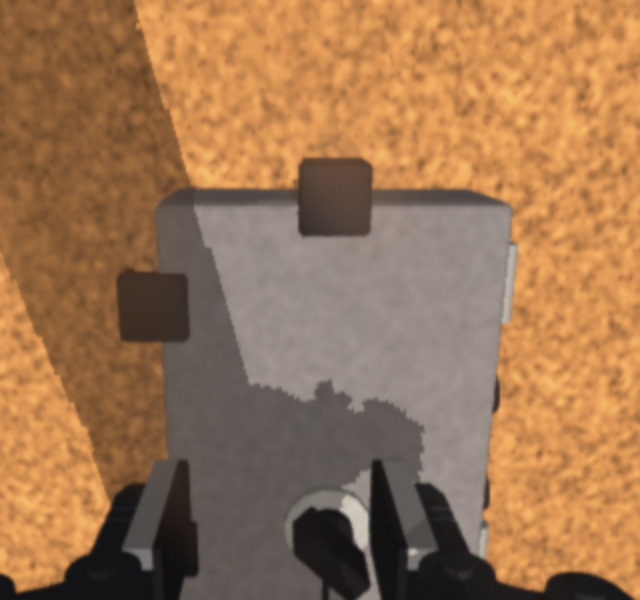

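Emit:
play_rows([
  [0,0,0,0,-10,2.6,40],
  [0,0,0,0,-25,6.5,40],
  [0,0,0,0,-25,6.5,40],
  [0,0,0,0,-12.8,3,40],
  [0,0,0,0,-5,2,40],
  [-4,0,0,0,0,0,40],
  [-8,0,0,0,0,0,40],
  [-8,0,0,0,0,0,40],
  [-8,0,0,0,0,0,40],
  [-8,0,0,0,0,0,40],
  [-6,0,0,5,0,0,40],
  [-3,0,0,15,0,0,40],
  [0,0,0,20,0,0,40],
  [0,0,0,15,0,0,40],
  [0,0,0,7,0,0,40],
  [0,0,0,3,0,0,40],
  [0,0,0,0,0,0,40],
  [0,0,0,0,0,0,40],
  [0,0,0,0,0,0,40],
])

```text
clock: 25.4
ee_pos: [0.6143, 0.0828, 0.103]
tcp_rot: [[0.002, -0.857, -0.515], [0.0, -0.515, 0.857], [-1.0, -0.002, -0.001]]
ft_force: [0.1, 0.3, 1.0]
gripper_width: 0.04
```

Run:
```python
from lid import *
st();p,d,c=cam("wrist");s=observe();L=(pts(d,c)-s["ee_pos"])@np.array(s["tcp_rot"])*1000;z=pts(d,c)[:,:,2]*1000
t=(abs(L[:,:,1])<26)&(abs(L[:,:,2])<13)&(z>98)&(z<110);r=cv2.minAreaRect(L[t][:,1:].astype(np.float32));print("bar in tool yz",t.sum(),r,np.median(z[t]))
C=case(pts(d,c));print("tabs z",[np.nanmedian(C[:,:,2][(abs(C[:,:,0]-a)<9)&(abs(C[:,:,1]-b)<9)&(C[:,:,2]<95)]).round(1) for a,b in ((-91,-1),(-52,-66),(52,-66))]);print(np.round(s["qpos"],2))
```

```text
t 25.4 case [ 39.2  -1.3 103. ] F(case) [0.1 0.3 1. ] T [ 0.05 -0.02 -0.03] w 40.0 jaw 121.0
bar in tool yz 1428 ((1.044785499572754, -0.6354804039001465), (32.0474739074707, 11.953547477722168), 0.493941992521286) 103.87009802670721
tabs z [np.float64(73.5), np.float64(73.4), np.float64(73.4)]
[ 0.03  0.51  0.01  1.07  0.   -0.51]
```

Emit:
play_rows([
  [0,0,0,8,0.8,-0.5,40],
  [0,0,0,14,0,0,40],
  [0,0,0,10,0,0,40],
  [0,0,0,5,0,0,40],
  [0,0,0,2,0,0,40],
  [0,0,0,0,0,0,40],
  [0,0,0,0,0,0,40],
  [0,0,0,0,0,0,0],
  [0,0,0,0,0,0,0],
  [0,0,0,0,0,0,0],
  [0,0,0,0,0,0,0],
  [0,0,0,0,0,0,0],
  [0,0,0,0,0,0,0],
])

```text
clock: 26.75
ee_pos: [0.6141, 0.0811, 0.0639]
tcp_rot: [[0.002, -0.857, -0.515], [-0.001, -0.515, 0.857], [-1.0, -0.001, -0.002]]
ft_force: [2.0, -4.2, 4.5]
gripper_width: 0.0105
```

```bash
python3 -c "from lid import *;st()"
```

```text
t 26.75 case [39.4 -2.9 63.9] F(case) [ 3.  -3.6  4.5] T [-0.93 -0.21 -0.05] w 10.5 jaw 120.97
```

Emit:
play_rows([
  [0,0,0,0,0,-1,0],
  [3,0,0,0,0,0,0],
  [5,0,0,0,0,0,0],
  [5,0,0,0,0,0,0],
  [5,0,0,0,0,0,0],
  [5,0,0,0,0,0,0],
  [5,0,0,0,0,0,0],
  [5,0,0,0,0,0,0],
  [4,0,0,0,0,0,0],
  [2,0,0,0,0,0,0],
  [0,0,0,0,0,0,0],
  [0,0,0,0,0,0,0],
])

```text
clock: 27.95
ee_pos: [0.6141, 0.0816, 0.0638]
tcp_rot: [[0.001, -0.99, 0.139], [0.001, 0.139, 0.99], [-1.0, -0.001, 0.001]]
ft_force: [0.0, -1.5, 6.3]
gripper_width: 0.0105
```

```bash
python3 -c "
from lid import *
for i in range(3): st(); viewer.read_camera('top')"
```

```text
t 27.95 case [39.2 -2.5 63.8] F(case) [ 0.4 -1.5  6.3] T [-0.4  -0.09 -0.01] w 10.5 jaw 82.02
t 28.0 case [39.3 -2.5 63.8] F(case) [ 1.2 -2.6  6.1] T [-0.39 -0.04 -0.02] w 10.4 jaw 82.02
t 28.05 case [39.3 -2.5 63.8] F(case) [ 1.7 -1.5  5.9] T [-0.44 -0.05 -0.04] w 10.7 jaw 82.02
```

Emit:
play_rows([
  [1.5,0,0,0,0,0,0],
  [1.5,0,0,0,0,0,0],
  [1,0,0,0,0,0,0],
  [1,0,0,0,0,0,0],
  [0,0,0,0,0,0,0],
  [0,0,0,0,0,0,0],
])

```text
clock: 28.7
ee_pos: [0.6141, 0.0816, 0.0638]
tcp_rot: [[0.001, -0.974, 0.225], [0.001, 0.225, 0.974], [-1.0, -0.001, 0.002]]
ft_force: [1.1, -1.4, 5.2]
gripper_width: 0.0107
```

```bash
python3 -c "
from lid import *
for i in range(3): st(); viewer.read_camera('top')"
```

```text
t 28.7 case [39.3 -2.4 63.8] F(case) [ 1.4 -1.1  5.2] T [-0.35 -0.08  0.  ] w 10.7 jaw 77.02
t 28.75 case [39.3 -2.4 63.8] F(case) [ 1.4 -1.4  5.1] T [-0.36 -0.02 -0.01] w 10.4 jaw 77.02
t 28.8 case [39.3 -2.4 63.8] F(case) [ 1.  -0.9  5.9] T [-0.4  -0.12 -0.02] w 10.7 jaw 77.02
```

Emit:
play_rows([
  [1,0,0,0,0,0,0],
  [0,0,0,0,0,0,0],
])

```text
clock: 29.05
ee_pos: [0.6141, 0.0817, 0.0638]
tcp_rot: [[0.001, -0.97, 0.242], [0.001, 0.242, 0.97], [-1.0, -0.001, 0.002]]
ft_force: [1.1, -2.0, 6.8]
gripper_width: 0.0106
```

```bash
python3 -c "
from lid import *
for i in range(3): st(); viewer.read_camera('top')"
```

```text
t 29.05 case [39.2 -2.4 63.8] F(case) [ 1.6 -1.7  6.8] T [-0.37 -0.08 -0.05] w 10.6 jaw 76.01
t 29.1 case [39.3 -2.4 63.8] F(case) [ 0.1 -2.   6. ] T [-0.32 -0.09 -0.03] w 10.8 jaw 76.02
t 29.15 case [39.3 -2.4 63.8] F(case) [ 1.6 -1.8  5.8] T [-0.35 -0.13 -0.11] w 10.6 jaw 76.02
```

Emit:
play_rows([
  [1,0,0,0,0,0,0],
  [1,0,0,0,0,0,0],
])

```text
clock: 29.4
ee_pos: [0.6141, 0.0817, 0.0638]
tcp_rot: [[0.001, -0.961, 0.275], [0.001, 0.275, 0.961], [-1.0, -0.001, 0.002]]
ft_force: [1.2, -2.1, 6.6]
gripper_width: 0.0106
```

```bash
cat > tq.py <<'E'
from lid import *
st();a=[]
for i in range(6): a.append(observe()["wrist_torque"]); viewer.read_camera('top')
print(np.mean(a,0).round(3))
E
python3 tq.py
```

```text
t 29.4 case [39.3 -2.4 63.8] F(case) [ 1.6 -1.7  6.6] T [-0.4 -0.1  0.2] w 10.6 jaw 74.01
[-0.387 -0.096  0.079]
```

Emit:
play_rows([
  [1,0,0,0,0,0,0],
])

```text
clock: 29.8
ee_pos: [0.6141, 0.0817, 0.0638]
tcp_rot: [[0.001, -0.956, 0.292], [0.001, 0.292, 0.956], [-1.0, -0.001, 0.002]]
ft_force: [1.2, -1.8, 5.6]
gripper_width: 0.0107
```

```bash
python3 tq.py
```

```text
t 29.8 case [39.3 -2.4 63.8] F(case) [ 1.6 -1.5  5.6] T [-0.41 -0.09  0.16] w 10.7 jaw 73.03
[-0.398 -0.093  0.073]
```

Emit:
play_rows([
  [1,0,0,0,0,0,0],
  [1,0,0,0,0,0,0],
])

```text
clock: 30.3
ee_pos: [0.6141, 0.0817, 0.0638]
tcp_rot: [[0.001, -0.946, 0.325], [0.001, 0.325, 0.946], [-1.0, -0.001, 0.002]]
ft_force: [0.9, -2.0, 5.1]
gripper_width: 0.0106
```

```bash
python3 tq.py
```

```text
t 30.3 case [39.3 -2.4 63.8] F(case) [ 1.3 -1.7  5.1] T [-0.37 -0.12  0.15] w 10.6 jaw 71.01
[-0.35  -0.102  0.045]
```

The torque rose from about 0 to 0.16 N m and then levelled off, so the clutch is just slipping. I'll stop here and release.

Emit:
play_rows([
  [0,0,0,0,0,0,40],
  [0,0,0,0,0,0,40],
  [0,0,0,0,0,0,40],
  [0,0,0,0,0,0,40],
  [0,0,0,-5,0,0,40],
  [0,0,0,-15,0,0,40],
  [0,0,0,-30,0,0,40],
  [0,0,0,-40,0,0,40],
  [0,0,0,-30,10,0,40],
  [0,0,0,-10,30,0,40],
  [0,0,0,0,40,0,40],
  [0,0,0,0,30,0,40],
  [0,0,0,0,10,0,40],
  [0,0,0,0,0,0,40],
  [0,0,0,0,0,0,40],
  [0,0,0,0,0,0,40],
])

```text
clock: 32.2
ee_pos: [0.5016, 0.1197, 0.1931]
tcp_rot: [[0.001, -0.945, 0.326], [0.0, 0.326, 0.945], [-1.0, -0.001, 0.0]]
ft_force: [0.2, 0.4, -0.4]
gripper_width: 0.0401
```

```bash
python3 chk.py b wrist top
python3 - <<'E'
import cv2,numpy as np
p=cv2.imread('pics/bwrist.png');t=cv2.imread('pics/btop.png')
a=cv2.resize(p[220:480,200:460],(400,400));b=cv2.resize(t[180:400,80:380],(400,400))
cv2.imwrite('pics/bc.png',np.hstack([a,b]))
E
```

```text
t 32.2 case [-79.1   7.3 193.1] F(case) [ 0.   0.5 -0.4] T [-0.05  0.01 -0.02] w 40.1 jaw 70.96
wrist lid plane [5.30000e-03 1.00000e-03 6.99286e+01]
tab0 6278 [281.9 295.5 302.6]
tab1 417 [72.7 73.6 74.2]
tab3 275 [72.9 73.7 74.5]
bar 496 ((38.86166763305664, -2.292506217956543), (11.898612022399902, 32.72100830078125), 85.26444244384766) z 103.9
top lid plane [ 1.00000e-03 -2.40000e-03  7.01962e+01]
tab0 263 [700.9 704.3 706.4]
tab1 69 [70.1 74.  77. ]
tab2 68 [70.8 73.7 76.5]
tab3 70 [71.2 74.6 77.7]
bar 85 ((39.201133728027344, -1.154564380645752), (12.12687873840332, 31.000591278076172), 85.30156707763672) z 105.2
```

View pics/bc.png

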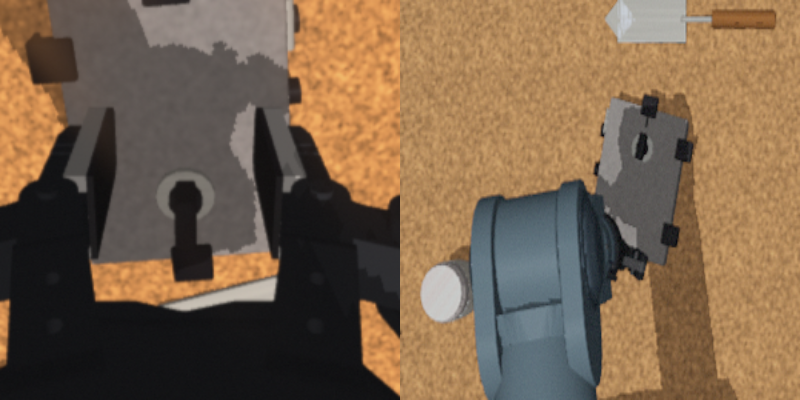

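```bash
python3 -c "
from h import *
print(job.hand_in(), observe()['clock'])"
```

```text
the job is handed in; nothing more can be done
the job is handed in; nothing more can be done
```

The job is done and handed in at about 32 s of the 72 s allowed; the hand-in gives no verdict. The pack is in the bay, the lid is shut, the tabs were pressed in order 0, 1, 2, 3, and the screw is home. The arm has let go and stands clear.

**Last checks:**
- **Pack:** before the lid was closed, its body top measured about 35 mm above the bench and it was centred on the bay, so it lay flat.
- **Lid:** its outer face is flat at about 70 mm, so it is fully shut.
- **Tabs:** all four tops measured about 74 mm, down from 84 mm, so all have snapped. Tab 0 was hidden by the gripper in the final views, but it read 73.5 mm just before the screw was turned.
- **Screw:** the bar turned from +45° to about −4.7° in case axes. The torque levelled off near 0.16 N m once it passed home. That puts the clutch slip at about 0.08 rad. I did not measure the pointer itself.
- **Can, trowel and brush:** I never touched the can, trowel or brush. The can and trowel look untouched in the last picture; the brush was outside that crop.

**Disagreements:**
- **Fingertip position:** the fingertips end about 21–25 mm behind the reported tool point. The first grasp closed above the rib, touching nothing, and I redid it lower.
- **Camera offset:** the wrist and top cameras differed by 1–2 mm on position, within the stated calibration.

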